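# Pry the snap-fit cover of a junction box loose

### The arm

A 6-joint arm with a two-finger parallel gripper is mounted at the origin on a cart in front of the work surface, level with it; the furniture and walls round the work are solid. World frame = base frame: x ahead of the robot, y to its left, z up, the work surface at z = 0. Lengths are in m, angles in degrees, forces in N, time in s.
With the tool pointing down it reaches from about 0.4 to 0.825 m from the base axis. Payload 7 kg.
Tool frame: the origin (TCP) lies midway between the tips of the shut fingers; the grasp point (between the pads) lies 19 mm behind it; z points along the fingers, y is the line along which they close (so a half turn about z gives the same grasp; the last joint's range is limited). The gripper opens to 88 mm and grips with 3 to 60 N. Pads are 19 mm wide; open, the fingers measure 130 mm over their backs; the gripper's body (78 mm by 193 mm) begins 47 mm behind the grasp point.
Start: joints at [91.908, 20.546, 0.682, 0, -70.136, -16.507], TCP at [0.17, 0.653, 0.227] pointing down, gripper open.
Joint ranges: [-176.03, 176.03], [-82.01, 121.73], [-58.28, 71.71], [-173.87, 95.51], [-174.79, -0.11], [-173.66, 173.66]. Speed limits (degrees/s): [136.94, 136.94, 172.46, 180, 180, 180].

### API

Orientations are given as [roll, pitch, yaw] about the fixed x, y, z axes, in that order (R = Rz(yaw) Ry(pitch) Rx(roll)).
In Python, from plant import telemetry, viewer, workorder gives the robot as it stands. The module is installed in compiled form; this text tells all that it offers.
- The arm moves only by the tool carry_out, never from a script. Its argument "rows" is a list of rows, each a list of 6 numbers: the shift along the tool's x, y, z in m, then the turn, a rotation vector about the tool's x, y, z in rad. In form: [[tx, ty, tz, ax, ay, az], ...]. A call has 1 to 8 rows; each row is the pose to reach, as a shift and turn from the pose commanded when the call began, along the tool's axes at that moment; what a row does not reach only later rows make up. A row lasts 1/8 s, in which the tool goes at most 62.5 mm and 10.7 degrees, less where a joint would pass 70% of its speed; a pose out of reach is approached as far as the arm can. A call with a gripper value outside its range is refused whole. "grip" is the gripper's target within -1 to 1 (fully open at 1, half-way at 0, shut at -1), set as the call begins (left out, the last holds). The fingers move at their own pace and stop on an object; the grip force is fixed at half the most. Time passes only in rows, so rows that repeat a pose let the fingers close. It gives the time, the measured TCP pose, the force, the opening and the grip force at its end, in the units of the state.
- telemetry.get_obs(): the state, without advancing time (a new reading comes with each control period).
- viewer.snapshot(name): name is "scene" or "top" or "wrist"; returns the picture (384x512x3 uint8, red, green, blue); there is no depth.
- viewer.camera_info(name): a dict with "intrinsics" (3x3 intrinsics, pixels), "extrinsics" (4x4, takes a point from camera to world coordinates); the wrist camera has in their place "tool_from_camera" (4x4, takes a point from camera to tool coordinates, whose origin is the TCP and whose axes are the flange's). Camera axes: x right, y down, z forward; pixel columns grow to the right and rows downward; lengths in m; the calibration is good to about 2 mm. A picture is of the moment at which its call begins: read the wrist's pose just before it. camera_info takes no time and is no camera call.
- workorder.close_job(): hands the job in; it is judged then, once.
The state is a dict: "clock": time; "joint_pos": joint angles; "qvel": joint speeds; "tau": joint torques, N m; "tool_pos": TCP position; "orientation": TCP orientation; "force": force on the tool from outside, world axes, zero at the start; "moment": the same for the moment, N m; "opening": finger opening in m; "gripper_force": force on a finger pad.
Only numpy, scipy, OpenCV 4.12 (cv2) and the standard library are available. Lean on these libraries where they do the work, as an engineer would, in place of code of your own. Each camera call takes 0.05 s, during which the arm holds its last target. There are 200 camera calls.

### The job

Take the yellow-handled flat pry tool, slip its blade into the notch in the wall of the grey junction box, under the edge of the white cover, and raise the blade to pry that edge up until it has snapped past its two catches and stays up by itself. Use the tool and keep the fingers off the cover; then lay the tool down flat on the table, clear of the box.

Things in the scene. Friction and masses are not known exactly. Their poses are not given: they have to be found in the camera images.
- pry_tool: Loose tool lying flat, about 0.1 kg: yellow plastic grip 84 long, 20 wide, 20 high with a black band, then a dark collar and a flat steel blade 16 wide, 3 thick, at the grip's mid-height. Origin: underside of the grip at its middle; x towards the blade (grip x = -42 to 42 mm, blade from 51 to 90 mm), z up. Starts left or right of the box; an orange round screwdriver is on the other side.
- blade_tip (a point): Middle of the tip of the pry tool's blade: x = 90, z = 10 mm in the tool's frame, with the tool's axes.
- junction_box: Hollow grey box, fixed, 84 (x) by 104 (y) mm, rim 76 mm high, walls 4 mm. Origin: centre of its underside; x from the notched wall (facing the robot, yaw up to 0.4 rad) into the box. The notch, amid that wall (outer face x = -42 mm), is 40 wide, its floor 57 mm high with a yellow strip below; empty for 50 mm behind. Black towers (x = -37 to -15, y = +-49 to +-61 mm) 90 mm high hold the catches.
- notch (a point): Fixed point of the box with its axes, at x = -36, y = 0, z = 70 mm in its frame: where the underside of the cover's notch edge lies when snapped in. The opening for the blade is the 13 mm below it, 40 mm wide.
- cover: White cover 72 (x) by 94 by 5 mm, 50 g, loose inside the rim, underside 70 mm high, under two yellow catches at its sides and a lip behind. Origin: middle of the underside of its edge at the notch; x to its back edge, z up. Lifted at the notch with 2 to 4 N it tips up about its back edge; past 5 mm the catches give; past 12 mm they close beneath it and hold it about 15 mm up. Lift 15 to 20 mm.
There are look-alikes about, which are no part of the job. Several things have the shape of the pry_tool; the one meant has the colours described above.

How it is judged (in metres and radians):
On the way:
1. the blade's tip is in the notch, inside the box's wall, and the tool bears on the cover with more than 0.5 N (x of blade_tip in the frame of notch above 0 m and z of blade_tip in the frame of notch above -0.02 m and contact force between pry_tool and cover above 0.5 N), for 0.05 s.
At the end, for the whole second after the job is handed in: The cover's notch edge is unsnapped (more than 6 mm from its snapped-in place) and stays so at rest, and the pry tool lies flat (within about 12 degrees) and at rest on the table, touching neither the box nor the cover. A cover lifted right off onto the table also counts (distance between cover and notch above 0.006 m and linear speed of each of cover, pry_tool below 0.02 m/s and height (world z) of pry_tool between -0.02 and 0.03 m and angle between pry_tool's own x axis and vertical above 1.35 rad and contact force between pry_tool and cover below 0.05 N and contact force between pry_tool and junction_box below 0.05 N and height (world z) of cover above -0.02 m).
It fails at once if the fingers press on the cover (more than 1 N) (contact force between the fingers and cover above 1 N).
It also fails if it takes over 51 s, if anything falls off the work surface, if the arm or the gripper's body presses on something with over 40 N, if the wrist force passes 120 N, or if a joint passes its speed limit or range.

## Working session

There is one attempt and no reset: what is moved stays moved. The work goes in short steps, Python scripts to look and compute and a tool call to move; the robot and the scene stay as the last step left them, time stands still between calls to the robot, and variables do not carry over. Pictures are saved under pics/ and viewed, at most 10 in all, crops included, and the job is handed in when it is done.

Besides the shell and the picture viewer there is one more tool, called after "Call:" by a JSON object that holds its "fn" and its "kwargs", one argument or row to a line. carry_out: Moves the arm, as the interface text tells. Its arguments: {"type":"object","properties":{"rows":{"type":"array"},"grip":{"type":"number"}},"required":["rows"]}

```bash
mkdir -p pics
python3 - <<'E'
from plant import telemetry, viewer
import cv2, numpy as np
np.set_printoptions(precision=4,suppress=True)
o=telemetry.get_obs(); print({k:o[k] for k in('clock','tool_pos','orientation','opening','force')})
for n in('scene','top'):
    im=viewer.snapshot(n); np.save(f'pics/{n}0.npy',im); cv2.imwrite(f'pics/{n}0.png',cv2.resize(im[:,:,::-1],(800,600),interpolation=cv2.INTER_CUBIC))
    c=viewer.camera_info(n); print(n,c['intrinsics'],c['extrinsics'])
print(viewer.camera_info('wrist'))
E
```

```text
{'clock': 0.0, 'tool_pos': array([0.17  , 0.6527, 0.2256]), 'orientation': array([179.9077,  -0.0057, -14.6067]), 'opening': 0.08758266059333374, 'force': array([ 0.116 , -0.4421,  0.4298])}
scene [[406.3068   0.     244.0243]
 [  0.     406.3068 193.678 ]
 [  0.       0.       1.    ]] [[ 0.7568 -0.3234  0.568   0.0495]
 [-0.6533 -0.3994  0.6431 -0.5225]
 [ 0.0189 -0.8579 -0.5135  0.5862]
 [ 0.      0.      0.      1.    ]]
top [[415.6669   0.     254.8259]
 [  0.     415.6669 195.8825]
 [  0.       0.       1.    ]] [[-0.0022 -0.9972  0.0747  0.5007]
 [-0.9997  0.004   0.0235  0.0776]
 [-0.0237 -0.0746 -0.9969  1.0872]
 [ 0.      0.      0.      1.    ]]
{'intrinsics': array([[314.3336,   0.    , 255.083 ],
       [  0.    , 314.3336, 186.5877],
       [  0.    ,   0.    ,   1.    ]]), 'tool_from_camera': array([[-0.    , -0.9529, -0.3033,  0.0818],
       [ 1.    , -0.0002,  0.0005,  0.0006],
       [-0.0005, -0.3033,  0.9529, -0.1577],
       [ 0.    ,  0.    ,  0.    ,  1.    ]])}
```

View pics/top0.png

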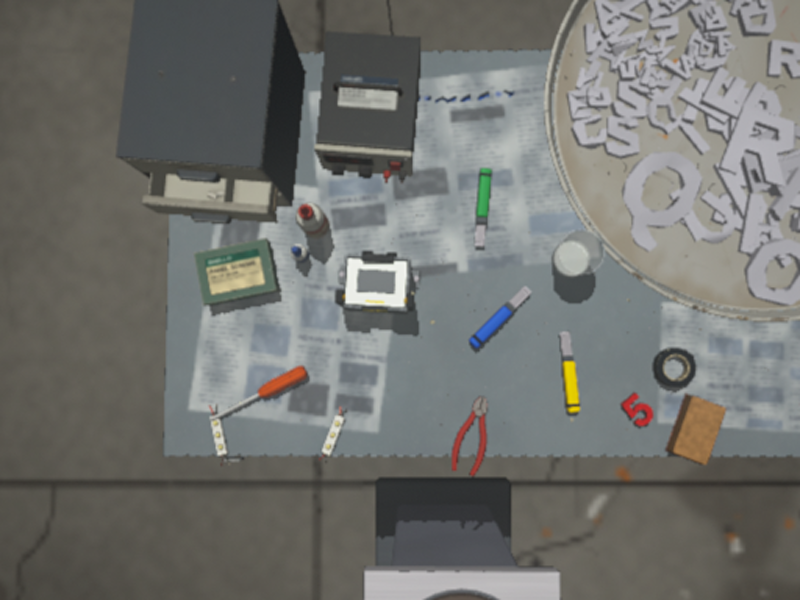

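View pics/scene0.png

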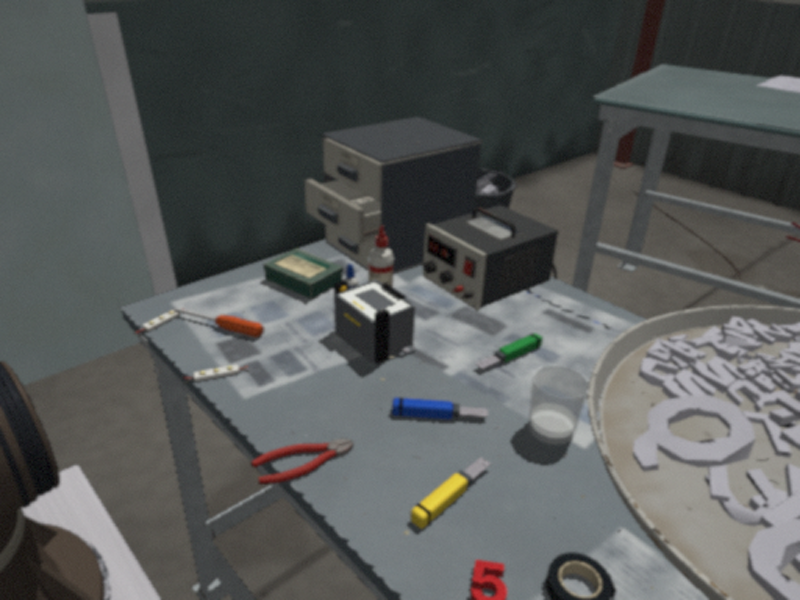

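```bash
cat > h.py <<'E'
import numpy as np, cv2
from scipy.spatial.transform import Rotation as R
from plant import telemetry, viewer
np.set_printoptions(precision=4,suppress=True)
def cam(n,o=None):
    c=viewer.camera_info(n)
    if n!='wrist': return c['intrinsics'],c['extrinsics']
    o=o or telemetry.get_obs(); T=np.eye(4); T[:3,:3]=R.from_euler('xyz',o['orientation'],degrees=True).as_matrix(); T[:3,3]=o['tool_pos']
    return c['intrinsics'],T@c['tool_from_camera']
def back(KE,px,z):
    K,E=KE; px=np.atleast_2d(px); d=np.c_[px,np.ones(len(px))]@np.linalg.inv(K).T@E[:3,:3].T
    return E[:3,3]+d*((z-E[2,3])/d[:,2])[:,None]
def proj(KE,P):
    K,E=KE; p=(np.atleast_2d(P)-E[:3,3])@E[:3,:3]@K.T; return p[:,:2]/p[:,2:]
def big(m):
    n,l,s,c=cv2.connectedComponentsWithStats(m.astype(np.uint8)); i=1+s[1:,4].argmax(); return l==i
def rect(m):
    ys,xs=np.nonzero(m); return cv2.minAreaRect(np.c_[xs,ys].astype(np.float32))
def yellow(im):
    h=cv2.cvtColor(im,cv2.COLOR_RGB2HSV); return (h[...,0]>20)&(h[...,0]<35)&(h[...,1]>150)&(h[...,2]>90)
E
python3 - <<'E'
from h import *
im=np.load('pics/top0.npy'); KE=cam('top')
m=big(yellow(im)); r=rect(m); print('yellow',r); print(back(KE,cv2.boxPoints(r),.015)); print('c',back(KE,r[0],.015))
s=im[150:215,205:275]; w=(s.min(2)>150); m=big(w); r=rect(m); b=cv2.boxPoints(r)+[205,150]; print('cover',r,b); print(back(KE,b,.075))
a=cv2.resize(im[205:275,340:385,::-1],None,fx=8,fy=8,interpolation=3); b=cv2.resize(im[150:220,205:275,::-1],None,fx=8,fy=8,interpolation=3)
cv2.imwrite('pics/c1.png',cv2.resize(np.hstack([a[:560],b]),(800,487)))
E
```

```text
yellow ((364.7804870605469, 244.52438354492188), (27.71831512451172, 7.840639114379883), 83.6598129272461)
[[ 0.4895 -0.1642  0.015 ]
 [ 0.4917 -0.1841  0.015 ]
 [ 0.4219 -0.1902  0.015 ]
 [ 0.4197 -0.1705  0.015 ]]
c [[ 0.4556 -0.1773  0.015 ]]
cover ((35.49336242675781, 30.599557876586914), (38.98013687133789, 29.600955963134766), 3.814074993133545) [[220.0619 194.0708]
 [222.031  164.5354]
 [260.9248 167.1283]
 [258.9557 196.6637]]
[[0.5813 0.1865 0.075 ]
 [0.6542 0.182  0.075 ]
 [0.6472 0.0863 0.075 ]
 [0.5746 0.0913 0.075 ]]
```

View pics/c1.png

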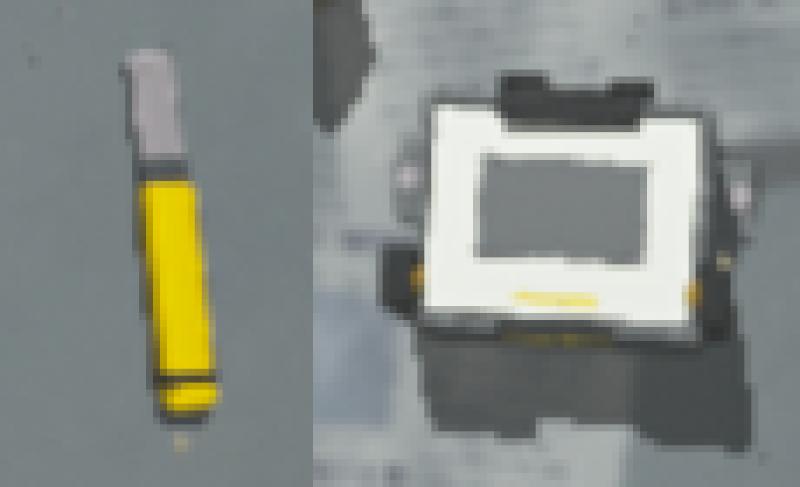

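Look-alikes: yellow tool (569,375), blue tool (500,318), green tool (484,208) and orange screwdriver (283,383). I chose the yellow one. The crop confirms a yellow grip with a black band at the rear and a steel blade pointing away from the robot. The box has its white cover, with the yellow-marked notch edge facing the robot.

```bash
cat >> h.py <<'E'
def rel(p,rpy=None,base=None):
    "shift and turn in tool axes from pose base (default: measured)"
    o=telemetry.get_obs(); b=base or (o['tool_pos'],o['orientation'])
    Rb=R.from_euler('xyz',b[1],degrees=True); Rt=R.from_euler('xyz',rpy,degrees=True) if rpy is not None else Rb
    print(np.r_[Rb.inv().apply(np.array(p)-b[0]),(Rb.inv()*Rt).as_rotvec()].round(4).tolist())
E
python3 - <<'E'
from h import *
rel([.44,.25,.2],[180,0,-5]); rel([.455,-.176,.17],[180,0,5.2])
E
```

```text
[0.3628, 0.3216, 0.0262, 0.0015, -0.0, -0.1677]
[0.4847, 0.73, 0.0569, 0.0015, 0.0001, -0.3457]
```

Call:
{"fn": "carry_out", "kwargs": {
  "rows": [
    [0.363,0.322,0.026,0,0,-0.168],
    [0.363,0.322,0.026,0,0,-0.168],
    [0.363,0.322,0.026,0,0,-0.168],
    [0.363,0.322,0.026,0,0,-0.168],
    [0.363,0.322,0.026,0,0,-0.168],
    [0.363,0.322,0.026,0,0,-0.168],
    [0.363,0.322,0.026,0,0,-0.168],
    [0.485,0.73,0.057,0,0,-0.346]
  ],
  "grip": 1
}}

```text
clock: 1.1
tool_pos: [0.4202, 0.2265, 0.1982]
orientation: [180.0, 0.0, 5.4]
force: [0.8, -0.3, -0.2]
opening: 0.088
gripper_force: 0.0
```

Run:
```python
from h import *
o=telemetry.get_obs();print(o['tool_pos'],o['orientation'],o['joint_pos'])
rel([.455,-.176,.17],[180,0,5.2])
```

```text
[0.4202 0.2265 0.1982] [179.9689   0.003    5.3688] [ 52.0323   2.9553 -25.8541   0.0218 -61.2153  43.326 ]
[-0.003, 0.404, 0.0284, 0.0005, 0.0001, 0.0029]
```

Call:
{"fn": "carry_out", "kwargs": {
  "rows": [
    [-0.003,0.404,0.028,0,0,0],
    [-0.003,0.404,0.028,0,0,0],
    [-0.003,0.404,0.028,0,0,0],
    [-0.003,0.404,0.028,0,0,0],
    [-0.003,0.404,0.028,0,0,0],
    [-0.003,0.404,0.028,0,0,0],
    [-0.003,0.404,0.028,0,0,0],
    [-0.003,0.404,0.028,0,0,0]
  ],
  "grip": 0.1
}}

```text
clock: 2.1
tool_pos: [0.4521, -0.1763, 0.1699]
orientation: [-180.0, 0.1, 5.0]
force: [-0.5, 0.6, 0.2]
opening: 0.0483
gripper_force: 0.0
```

Call:
{"fn": "carry_out", "kwargs": {
  "rows": [
    [0,0,0,0,0,0]
  ]
}}

```text
clock: 2.22
tool_pos: [0.4524, -0.1743, 0.1704]
orientation: [-180.0, 0.0, 5.2]
force: [-0.7, 0.3, -0.1]
opening: 0.0481
gripper_force: 0.0
```

```bash
cat >> h.py <<'E'
def look(name):
    o=telemetry.get_obs(); KE=cam('wrist',o); im=viewer.snapshot('wrist')
    np.save(f'pics/{name}.npy',im); cv2.imwrite(f'pics/{name}.png',cv2.resize(im[:,:,::-1],(800,600),interpolation=3)); return im,KE,o
E
python3 - <<'E'
from h import *
im,KE,o=look('w1'); print(o['tool_pos'],o['orientation'])
m=big(yellow(im)); r=rect(m); b=cv2.boxPoints(r); print(r,b); print(back(KE,b,.018));
E
```

```text
[ 0.4524 -0.1743  0.1704] [-179.9878    0.0348    5.1882]
((261.0, 167.0), (68.0, 18.0), 90.0) [[252. 133.]
 [270. 133.]
 [270. 201.]
 [252. 201.]]
[[ 0.49   -0.1683  0.018 ]
 [ 0.4916 -0.1859  0.018 ]
 [ 0.4209 -0.1933  0.018 ]
 [ 0.4192 -0.1745  0.018 ]]
```

View pics/w1.png

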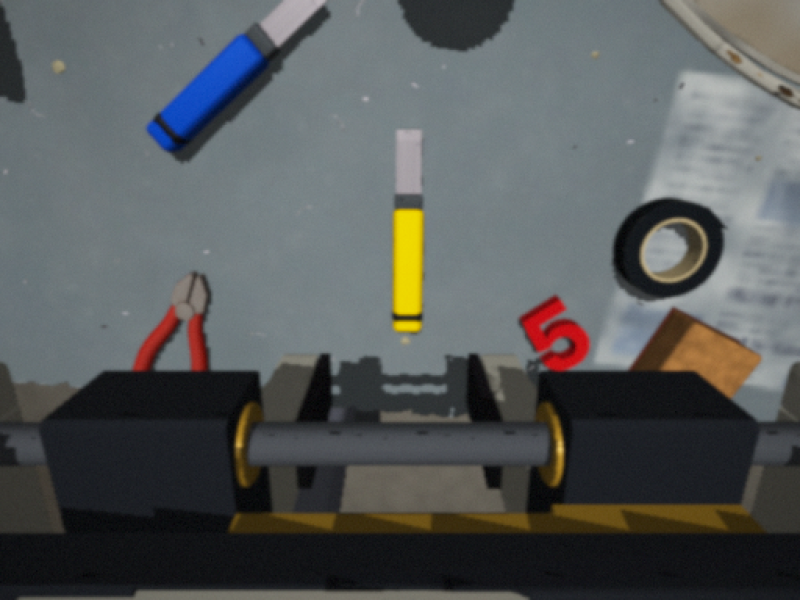

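The wrist view shows the yellow tool at (408,270), well aligned with the gripper and with nothing close beside it.

Run:
```python
from h import *
rel([.4727,-.1787,.004],[180,0,5.4])
```

```text
[0.0196, 0.0066, 0.1666, -0.0001, 0.0002, -0.0027]
```

Call:
{"fn": "carry_out", "kwargs": {
  "rows": [
    [0.02,0.006,0.05,0,0,0],
    [0.02,0.006,0.1,0,0,0],
    [0.02,0.006,0.13,0,0,0],
    [0.02,0.006,0.15,0,0,0],
    [0.02,0.006,0.16,0,0,0],
    [0.02,0.006,0.166,0,0,0],
    [0.02,0.006,0.166,0,0,0]
  ]
}}

```text
clock: 3.15
tool_pos: [0.4736, -0.1783, 0.005]
orientation: [180.0, -0.0, 5.3]
force: [-0.7, -0.1, 0.2]
opening: 0.0476
gripper_force: 0.0
```

Call:
{"fn": "carry_out", "kwargs": {
  "rows": [
    [0,0,0,0,0,0],
    [0,0,0,0,0,0],
    [0,0,0,0,0,0],
    [0,0,0,0,0,0],
    [0,0,0,0,0,0],
    [0,0,0,0,0,0]
  ],
  "grip": -1
}}

```text
clock: 3.9
tool_pos: [0.4734, -0.1786, 0.0049]
orientation: [180.0, -0.0, 5.2]
force: [-0.2, 0.4, 5.2]
opening: 0.0198
gripper_force: 30.0
```

Run:
```python
from h import *
rel([.465,-.1787,.13],[180,0,5.4])
rel([.46,.147,.13],[180,0,-4])
```

```text
[-0.0083, -0.0007, -0.1251, 0.0001, -0.0002, -0.0029]
[0.0164, -0.3255, -0.1251, 0.0001, -0.0002, 0.1611]
```

Call:
{"fn": "carry_out", "kwargs": {
  "rows": [
    [-0.008,0,-0.04,0,0,0],
    [-0.008,0,-0.09,0,0,0],
    [-0.008,-0.03,-0.125,0,0,0.03],
    [0,-0.09,-0.125,0,0,0.1],
    [0.008,-0.15,-0.125,0,0,0.16],
    [0.016,-0.21,-0.125,0,0,0.161],
    [0.016,-0.27,-0.125,0,0,0.161],
    [0.016,-0.325,-0.125,0,0,0.161]
  ]
}}

```text
clock: 4.9
tool_pos: [0.4589, 0.1485, 0.1295]
orientation: [-180.0, 0.0, -4.0]
force: [1.5, -0.1, -1.3]
opening: 0.0197
gripper_force: 30.0
```

Call:
{"fn": "carry_out", "kwargs": {
  "rows": [
    [0,0,0,0,0,0],
    [0,0,0,0,0,0]
  ]
}}

```text
clock: 5.15
tool_pos: [0.459, 0.1464, 0.1292]
orientation: [180.0, 0.1, -4.0]
force: [-0.1, -1.1, -1.3]
opening: 0.0196
gripper_force: 30.0
```

Run:
```python
from h import *
im,KE,o=look('w2'); print(o['tool_pos'],o['orientation'],o['opening'],o['force'])
```

```text
[0.459  0.1464 0.1292] [179.964    0.0561  -3.9501] 0.019582499589346995 [-0.0791 -1.0779 -1.3065]
```

View pics/w2.png

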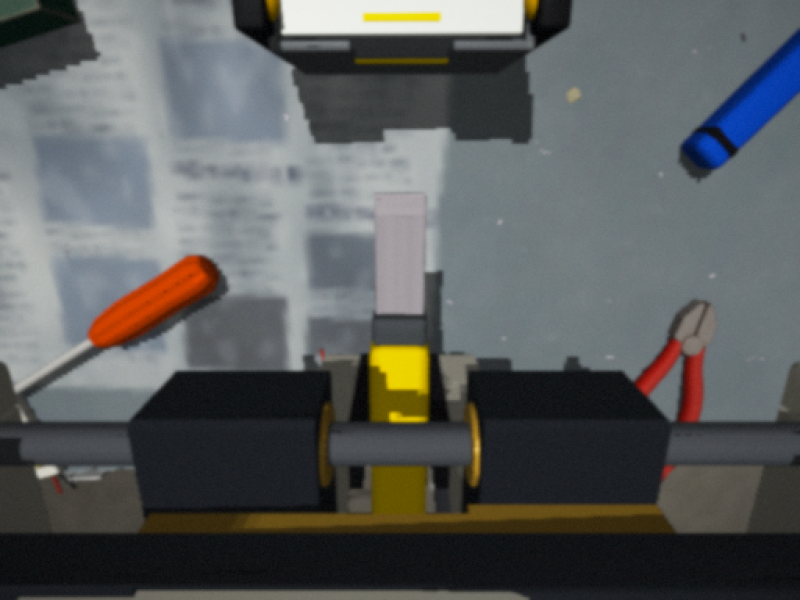

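The blade points straight at the box. Its tip is at (400,193), the cover's notch edge runs (282,35)–(523,34), and the notch strip is at (401,61).

Run:
```python
from h import *
o=telemetry.get_obs(); KE=cam('wrist',o); s=512/800
q=lambda p,z: back(KE,np.array(p,float)*s,z)
print('cover',q([[282,35],[523,34]],.075)); print('strip',q([[355,61],[448,61]],.055)); print('mark',q([[363,17],[440,17]],.075))
for z in(.132,.135,.138): print('blade',q([[376,193],[425,193],[375,313],[426,313]],z))
```

```text
cover [[0.5807 0.1821 0.075 ]
 [0.5745 0.0887 0.075 ]]
strip [[0.5722 0.1561 0.055 ]
 [0.5694 0.1161 0.055 ]]
mark [[0.5847 0.1501 0.075 ]
 [0.5826 0.1206 0.075 ]]
blade [[0.524  0.1478 0.132 ]
 [0.5229 0.1326 0.132 ]
 [0.4844 0.1515 0.132 ]
 [0.4832 0.1344 0.132 ]]
blade [[0.5243 0.1476 0.135 ]
 [0.5232 0.1327 0.135 ]
 [0.4855 0.1512 0.135 ]
 [0.4843 0.1345 0.135 ]]
blade [[0.5246 0.1475 0.138 ]
 [0.5236 0.1329 0.138 ]
 [0.4866 0.151  0.138 ]
 [0.4854 0.1346 0.138 ]]
```

```bash
python3 - <<'E'
from h import *
im=np.load('pics/w2.npy').astype(int); o=telemetry.get_obs(); KE=cam('wrist',o)
for r in range(120,206,4): print(r,im[r,236:278,0].tolist())
print([im[c,256].tolist() for c in range(118,130)])
E
python3 - <<'E'
import sys;sys.path.insert(0,'.')
import os;os.chdir('.')
from h import *
im=viewer.snapshot('scene'); KE=cam('scene'); o=telemetry.get_obs()
c=proj(KE,o['tool_pos'])[0].astype(int); print(c); x,y=c
cr=im[max(0,y-60):y+60,max(0,x-60):x+100]; cv2.imwrite('pics/s2.png',cv2.resize(cr[:,:,::-1],(800,600),interpolation=3)); print(max(0,x-60),max(0,y-60))
E
```

```text
120 [179, 176, 177, 177, 179, 179, 181, 179, 181, 181, 180, 181, 179, 182, 181, 179, 178, 177, 178, 176, 176, 177, 175, 177, 175, 177, 172, 175, 174, 176, 175, 171, 172, 174, 173, 172, 171, 173, 172, 172, 171, 171]
124 [172, 170, 165, 161, 162, 163, 164, 162, 161, 162, 158, 160, 161, 160, 157, 160, 158, 160, 162, 162, 162, 161, 161, 163, 162, 161, 162, 165, 164, 165, 166, 166, 165, 165, 167, 166, 160, 165, 172, 169, 168, 168]
128 [175, 174, 175, 171, 165, 163, 165, 165, 171, 173, 172, 172, 172, 172, 173, 169, 172, 172, 172, 173, 172, 171, 170, 170, 170, 171, 170, 171, 167, 168, 167, 171, 171, 170, 167, 159, 151, 157, 167, 171, 168, 166]
132 [166, 164, 167, 166, 165, 169, 170, 174, 174, 172, 174, 173, 170, 169, 171, 170, 172, 170, 173, 170, 169, 167, 169, 169, 171, 168, 169, 168, 171, 169, 171, 168, 169, 169, 168, 162, 156, 159, 164, 164, 163, 162]
136 [135, 134, 137, 147, 158, 167, 171, 174, 172, 171, 172, 174, 175, 172, 174, 170, 171, 172, 172, 171, 170, 171, 172, 172, 172, 170, 174, 172, 170, 173, 170, 170, 172, 170, 167, 158, 150, 146, 146, 148, 145, 145]
140 [152, 150, 148, 148, 
[... 3065 characters left out ...]
164, 165, 159, 160, 160, 161, 159, 161, 164, 164, 166, 162, 158, 136, 104, 82, 75, 72, 66, 63, 57]
200 [120, 113, 97, 80, 96, 120, 132, 131, 126, 128, 124, 128, 126, 127, 129, 126, 125, 126, 128, 127, 126, 128, 129, 134, 137, 139, 138, 141, 143, 145, 144, 147, 145, 138, 114, 82, 63, 64, 70, 63, 62, 55]
204 [108, 96, 75, 57, 56, 58, 61, 61, 59, 62, 60, 63, 61, 59, 59, 60, 60, 58, 57, 57, 56, 59, 57, 60, 60, 57, 59, 60, 56, 60, 57, 58, 58, 57, 53, 46, 46, 53, 60, 61, 56, 52]
[[175, 183, 180], [177, 183, 182], [176, 183, 181], [176, 179, 179], [162, 169, 168], [151, 152, 154], [162, 158, 160], [169, 163, 169], [168, 162, 166], [171, 162, 167], [172, 165, 170], [170, 162, 168]]
[182 190]
122 130
```

View pics/s2.png

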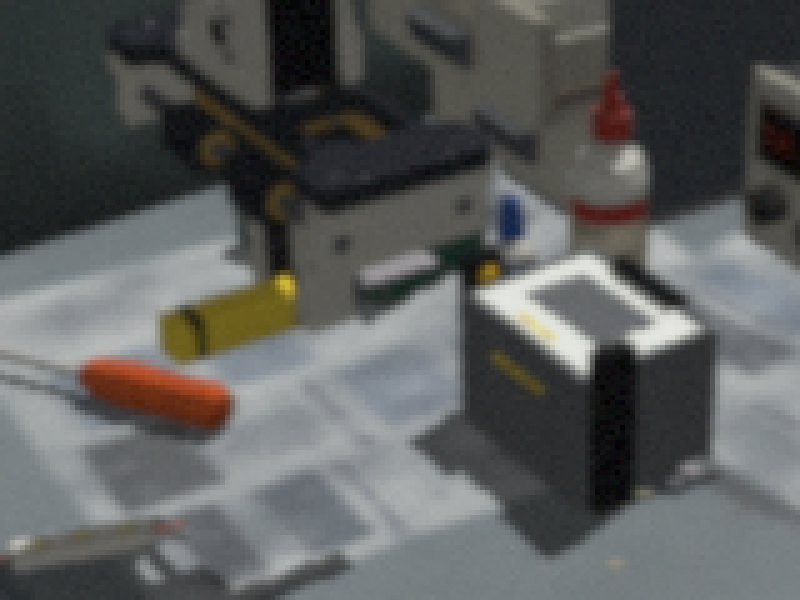

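Run:
```python
from h import *
KE=cam('scene'); o=telemetry.get_obs(); Rb=R.from_euler('xyz',o['orientation'],degrees=True)
for th in (0,5,10):
  t=np.deg2rad(th); P=[]
  for x,y,z in [(-42,-10,20),(-42,-10,0),(-42,10,20),(90,8,11.5),(90,-8,8.5),(51,-8,8.5),(51,8,11.5)]:
    x-=24; z-=10  # about grasp
    X=x*np.cos(t)+z*np.sin(t); Z=-x*np.sin(t)+z*np.cos(t)   # nose down
    P.append(o['tool_pos']+Rb.apply(np.array([X,-y,-(Z+5)])/1000))
  print(th,((proj(KE,P)-[122,130])*5).round().tolist())
# box check: cover front corners
print(((proj(KE,[[.5807,.1821,.075],[.5745,.0887,.075]])-[122,130])*5).round().tolist())
```

```text
0 [[175.0, 326.0], [180.0, 367.0], [154.0, 306.0], [421.0, 241.0], [440.0, 260.0], [366.0, 285.0], [348.0, 264.0]]
5 [[176.0, 314.0], [177.0, 356.0], [155.0, 294.0], [422.0, 252.0], [440.0, 271.0], [366.0, 289.0], [348.0, 269.0]]
10 [[179.0, 301.0], [175.0, 344.0], [157.0, 281.0], [421.0, 263.0], [439.0, 283.0], [365.0, 294.0], [348.0, 273.0]]
[[474.0, 289.0], [585.0, 371.0]]
```

The scene crop shows the tool level to within about 2–3°. The box's cover corners at (472,292) and (588,372) match my estimate to within a few pixels.

Call:
{"fn": "carry_out", "kwargs": {
  "rows": [
    [0,0,0.03,0,0.026,0],
    [0,0,0.055,0,0.026,0],
    [0.01,0,0.069,0,0.026,0],
    [0.025,0,0.069,0,0.026,0],
    [0.036,0,0.069,0,0.026,0],
    [0.036,0,0.069,0,0.026,0],
    [0.036,0,0.069,0,0.026,0]
  ]
}}

```text
clock: 6.12
tool_pos: [0.4955, 0.1439, 0.061]
orientation: [-180.0, -1.5, -4.0]
force: [0.2, -0.5, -1.4]
opening: 0.0197
gripper_force: 30.0
```

Run:
```python
from h import *
im,KE,o=look('w3'); print(o['tool_pos'],o['orientation'],o['force'])
im=viewer.snapshot('scene'); cr=im[150:210,172:272]; a=cv2.resize(cr[:,:,::-1],(800,480),interpolation=3); cv2.imwrite('pics/s3.png',a)
```

```text
[0.4955 0.1439 0.061 ] [-179.9813   -1.5027   -4.0324] [ 0.2496 -0.5231 -1.3579]
```

View pics/s3.png

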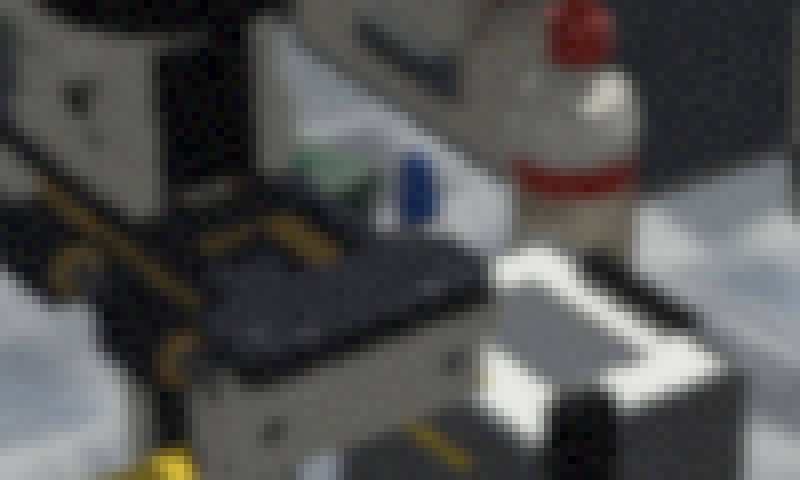

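View pics/w3.png

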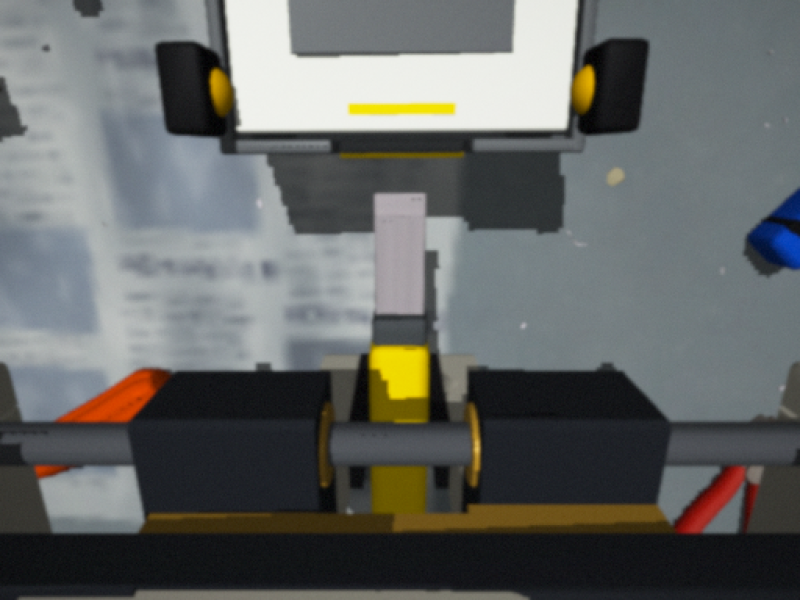

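The wrist view shows the blade tip at (400,193), centred on the notch strip at (401,155), with about 12 mm still to go. The scene crop shows nothing in the way.

Call:
{"fn": "carry_out", "kwargs": {
  "rows": [
    [0,0,0.002,0,0,0],
    [0.008,0,0.0022,0,0,0],
    [0.014,0,0.0024,0,0,0],
    [0.02,0,0.0025,0,0,0],
    [0.026,0,0.0027,0,0,0],
    [0.032,0,0.0028,0,0,0],
    [0.034,0,0.0028,0,0,0],
    [0.034,0,0.0028,0,0,0]
  ]
}}

```text
clock: 7.22
tool_pos: [0.5295, 0.1415, 0.0587]
orientation: [180.0, -1.5, -4.0]
force: [0.3, -0.2, -1.0]
opening: 0.0202
gripper_force: 30.0
```

Call:
{"fn": "carry_out", "kwargs": {
  "rows": [
    [0,0,-0.002,0,0,0],
    [0,0,-0.004,0,0,0],
    [0,0,-0.006,0,0,0],
    [0,0,-0.008,0,0,0],
    [0,0,-0.008,0,0,0]
  ]
}}

```text
clock: 7.85
tool_pos: [0.5294, 0.1418, 0.0671]
orientation: [-180.0, -1.5, -4.0]
force: [0.9, -0.6, -1.8]
opening: 0.0198
gripper_force: 30.0
```

Call:
{"fn": "carry_out", "kwargs": {
  "rows": [
    [0,0,-0.002,0,0.01,0],
    [0,0,-0.004,0,0.02,0],
    [0,0,-0.006,0,0.03,0],
    [0,0,-0.008,0,0.04,0],
    [0,0,-0.01,0,0.05,0],
    [0,0,-0.01,0,0.05,0]
  ]
}}

```text
clock: 8.6
tool_pos: [0.5288, 0.1417, 0.077]
orientation: [-180.0, -4.4, -4.0]
force: [-0.3, -0.1, -0.8]
opening: 0.0201
gripper_force: 30.0
```

Run:
```python
from h import *
im,KE,o=look('w4'); print(o['tool_pos'],o['orientation'],o['force'])
```

```text
[0.5288 0.1417 0.077 ] [-179.9925   -4.3777   -3.9833] [-0.2928 -0.0864 -0.7762]
```

View pics/w4.png

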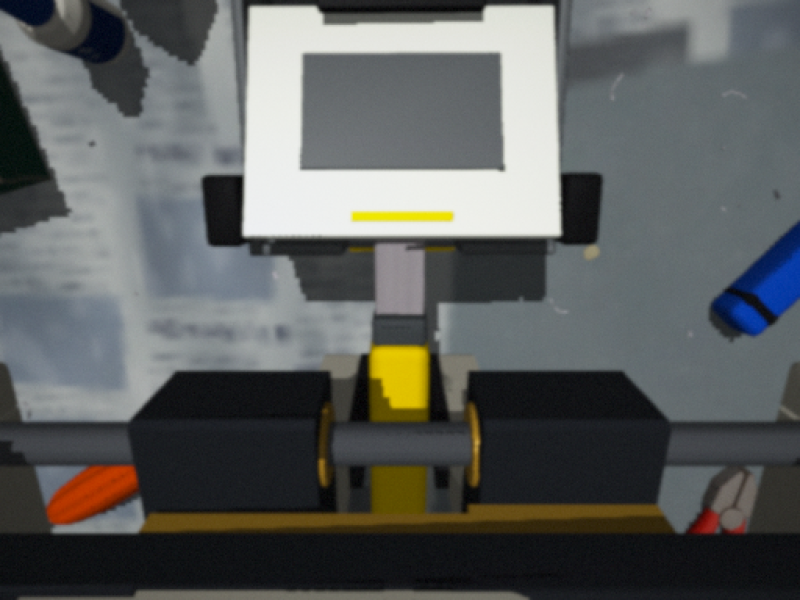

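The cover's edge at (403,237) is now raised on the blade, and the yellow catches have gone beneath it. I'll lift a little more, then check the force.

Call:
{"fn": "carry_out", "kwargs": {
  "rows": [
    [0,0,-0.002,0,0,0],
    [0,0,-0.003,0,0,0],
    [0,0,-0.003,0,0,0],
    [0,0,-0.001,0,0,0],
    [0,0,0.001,0,0,0],
    [0,0,0.003,0,0,0],
    [0,0,0.005,0,0,0],
    [0,0,0.006,0,0,0]
  ]
}}

```text
clock: 9.65
tool_pos: [0.5295, 0.1416, 0.0706]
orientation: [180.0, -4.4, -4.0]
force: [-0.3, -0.5, -1.1]
opening: 0.0199
gripper_force: 30.0
```

Run:
```python
from h import *
im,KE,o=look('w5'); print(o['tool_pos'],o['orientation'],o['force'])
h=cv2.cvtColor(im,cv2.COLOR_RGB2HSV)
def q(im):
    w=big(im.min(2)>170); return rect(w)
print(q(np.load('pics/w4.npy')),q(im))
```

```text
[0.5295 0.1416 0.0706] [179.9962  -4.3545  -3.9957] [-0.3404 -0.4564 -1.1499]
((257.0, 77.0), (146.0, 202.0), 90.0) ((256.5, 78.49998474121094), (154.99996948242188, 202.99996948242188), 90.0)
```

Run:
```python
from h import *
poses={'w4':([.5288,.1417,.077],[-179.99,-4.378,-3.983]),'w5':([.5295,.1416,.0706],[180,-4.355,-3.996]),'w3':([.4955,.1439,.061],[-179.98,-1.503,-4.032])}
for n,(p,r) in poses.items():
    im=np.load(f'pics/{n}.npy'); w=big(im.min(2)>165)
    rows=np.nonzero(w.sum(1)>150)[0]; b=rows.max(); 
    out=[(k,np.nonzero(w[k])[0][[0,-1]].tolist()) for k in (b-14,b-8,b-4,b-2,b-1,b)]
    print(n,out)
    KE=cam('wrist',{'tool_pos':np.array(p),'orientation':np.array(r)})
    l,rr=out[2][1]
    for z in(.075,.08,.085,.09,.095,.1): 
        P=back(KE,[[l-.5,b+.5],[rr+.5,b+.5]],z); print(z,np.linalg.norm(P[0]-P[1]).round(4),P.mean(0).round(4))
```

```text
w4 [(np.int64(136), [156, 357]), (np.int64(142), [156, 358]), (np.int64(146), [156, 358]), (np.int64(148), [156, 358]), (np.int64(149), [156, 358]), (np.int64(150), [156, 357])]
0.075 0.107 [0.5784 0.1367 0.075 ]
0.08 0.1037 [0.579  0.1367 0.08  ]
0.085 0.1005 [0.5796 0.1367 0.085 ]
0.09 0.0973 [0.5802 0.1367 0.09  ]
0.095 0.094 [0.5808 0.1366 0.095 ]
0.1 0.0908 [0.5813 0.1366 0.1   ]
w5 [(np.int64(142), [156, 358]), (np.int64(148), [156, 358]), (np.int64(152), [156, 358]), (np.int64(154), [156, 358]), (np.int64(155), [156, 357]), (np.int64(156), [157, 356])]
0.075 0.1033 [0.5768 0.1368 0.075 ]
0.08 0.1 [0.5775 0.1368 0.08  ]
0.085 0.0968 [0.5782 0.1367 0.085 ]
0.09 0.0935 [0.5789 0.1367 0.09  ]
0.095 0.0903 [0.5796 0.1367 0.095 ]
0.1 0.087 [0.5802 0.1367 0.1   ]
w3 [(np.int64(68), [152, 363]), (np.int64(74), [153, 363]), (np.int64(78), [154, 362]), (np.int64(80), [153, 362]), (np.int64(81), [152, 361]), (np.int64(82), [152, 360])]
0.075 0.0921 [0.5782 0.1362 0.075 ]
0.08 0.089 [0.578  0.1363 0.08  ]
0.085 0.0858 [0.5778 0.1364 0.085 ]
0.09 0.0827 [0.5776 0.1364 0.09  ]
0.095 0.0795 [0.5774 0.1365 0.095 ]
0.1 0.0763 [0.5772 0.1365 0.1   ]
```

Call:
{"fn": "carry_out", "kwargs": {
  "rows": [
    [0,0,0.002,0,0,0],
    [0,0,0.004,0,0,0],
    [0,0,0.004,0,0,0],
    [0,0,0.004,0,0,0]
  ]
}}

```text
clock: 10.2
tool_pos: [0.5298, 0.1416, 0.0668]
orientation: [180.0, -4.4, -4.0]
force: [-0.8, 0.2, -0.7]
opening: 0.0198
gripper_force: 30.0
```

```bash
cat >> h.py <<'E'
def edge(name):
    im,KE,o=look(name); w=big(im.min(2)>165); b=np.nonzero(w.sum(1)>150)[0].max(); l,r=np.nonzero(w[b-4])[0][[0,-1]]
    print(o['clock'],o['tool_pos'],o['force'],b,l,r)
    for z in(.075,.08,.085,.09,.095):
        P=back(KE,[[l-.5,b+.5],[r+.5,b+.5]],z); print(z,np.linalg.norm(P[0]-P[1]).round(4),P.mean(0))
E
python3 -c "
from h import *
edge('w6')"
```

```text
10.2 [0.5298 0.1416 0.0668] [-0.802   0.1768 -0.6715] 158 153 360
0.075 0.1034 [0.5766 0.1371 0.075 ]
0.08 0.1001 [0.5773 0.1371 0.08  ]
0.085 0.0968 [0.5781 0.137  0.085 ]
0.09 0.0934 [0.5788 0.137  0.09  ]
0.095 0.0901 [0.5795 0.137  0.095 ]
```

The cover stayed at the same height (top edge about 89 mm) while the blade dropped 4 mm, so the catches are holding it. Now I'll withdraw.

Call:
{"fn": "carry_out", "kwargs": {
  "rows": [
    [-0.008,0,0,0,0,0],
    [-0.016,0,0,0,0,0],
    [-0.026,0,0,0,0,0],
    [-0.036,0,0,0,0,0],
    [-0.048,0,0,0,0,0],
    [-0.06,0,0,0,0,0],
    [-0.07,0,0,0,0,0],
    [-0.07,0,0,0,0,0]
  ]
}}

```text
clock: 11.25
tool_pos: [0.4594, 0.1465, 0.0615]
orientation: [180.0, -4.4, -4.0]
force: [1.0, 0.3, -1.6]
opening: 0.0198
gripper_force: 30.0
```

```bash
python3 -c "
from h import *
edge('w7'); rel([.46,.06,.075],[180,-2,-4]); rel([.47,-.13,.075],[180,-2,-4])
cv2.imwrite('pics/w7c.png',cv2.imread('pics/w7.png'))"
```

```text
Traceback (most recent call last):
  File "h.py", line 30, in edge
    im,KE,o=look(name); w=big(im.min(2)>165); b=np.nonzero(w.sum(1)>150)[0].max(); l,r=np.nonzero(w[b-4])[0][[0,-1]]
                                                ~~~~~~~~~~~~~~~~~~~~~~~~~~~~~~~^^
ValueError: zero-size array to reduction operation maximum which has no identity
```

```bash
python3 -c "
from h import *
rel([.46,-.02,.08],[180,-1.5,0]); rel([.473,-.179,.06],[180,-1.5,5]); rel([.473,-.179,.009],[180,-1.5,5])"
```

```text
[0.0129, 0.1663, -0.0175, 0.0033, -0.0501, -0.0689]
[0.0352, 0.3241, 0.0043, 0.0078, -0.05, -0.1561]
[0.0313, 0.3241, 0.0551, 0.0078, -0.05, -0.1561]
```

Call:
{"fn": "carry_out", "kwargs": {
  "rows": [
    [0.003,0.04,-0.012,0,-0.05,0],
    [0.006,0.09,-0.017,0.003,-0.05,-0.04],
    [0.01,0.14,-0.017,0.003,-0.05,-0.07],
    [0.015,0.19,-0.017,0.004,-0.05,-0.1],
    [0.022,0.24,-0.01,0.006,-0.05,-0.13],
    [0.03,0.29,0,0.008,-0.05,-0.156],
    [0.035,0.324,0.004,0.008,-0.05,-0.156],
    [0.035,0.324,0.02,0.008,-0.05,-0.156]
  ]
}}

```text
clock: 12.3
tool_pos: [0.475, -0.1818, 0.0443]
orientation: [180.0, -1.6, 4.8]
force: [0.5, 0.6, -1.2]
opening: 0.0198
gripper_force: 30.0
```

Call:
{"fn": "carry_out", "kwargs": {
  "rows": [
    [0,0,0.01,0,0,0],
    [0,0,0.018,0,0,0],
    [0,0,0.025,0,0,0],
    [0,0,0.03,0,0,0],
    [0,0,0.033,0,0,0],
    [0,0,0.033,0,0,0]
  ]
}}

```text
clock: 13.05
tool_pos: [0.4747, -0.1791, 0.0111]
orientation: [-180.0, -1.5, 5.0]
force: [-0.4, 0.2, -0.9]
opening: 0.0199
gripper_force: 30.0
```

Lower until contact, in small steps.

Call:
{"fn": "carry_out", "kwargs": {
  "rows": [
    [0,0,0.002,0,0,0],
    [0,0,0.004,0,0,0],
    [0,0,0.005,0,0,0],
    [0,0,0.005,0,0,0]
  ]
}}

```text
clock: 13.55
tool_pos: [0.4749, -0.1792, 0.0063]
orientation: [180.0, -1.5, 5.0]
force: [0.4, 0.1, 1.0]
opening: 0.0199
gripper_force: 30.0
```

Call:
{"fn": "carry_out", "kwargs": {
  "rows": [
    [0,0,0,0,0,0],
    [0,0,0,0,0,0],
    [0,0,0,0,0,0],
    [0,0,0,0,0,0],
    [0,0,0,0,0,0],
    [0,0,0,0,0,0]
  ],
  "grip": 0.1
}}

```text
clock: 14.3
tool_pos: [0.4748, -0.1792, 0.0062]
orientation: [-180.0, -1.5, 4.9]
force: [-0.0, 0.7, -0.6]
opening: 0.0481
gripper_force: 0.0
```

Call:
{"fn": "carry_out", "kwargs": {
  "rows": [
    [0,0,-0.03,0,0,0],
    [0,0,-0.07,0,0,0],
    [0,0,-0.12,0,0,0],
    [0,0,-0.16,0,0,0],
    [-0.02,0,-0.17,0,0,0],
    [-0.02,0,-0.17,0,0,0],
    [-0.02,0,-0.17,0,0,0]
  ]
}}

```text
clock: 15.18
tool_pos: [0.4505, -0.1813, 0.1754]
orientation: [-180.0, -1.5, 4.9]
force: [0.2, 0.5, 0.0]
opening: 0.0482
gripper_force: 0.0
```

```bash
python3 -c "
from h import *
im,KE,o=look('w8'); b=cv2.boxPoints(rect(big(yellow(im)))); print(o['tool_pos'],back(KE,b,.018))
w=cv2.resize(im[:,:,::-1],(400,300)); s=viewer.snapshot('scene')
c=cv2.resize(s[160:220,190:270,::-1],(400,300),interpolation=3); d=cv2.resize(s[240:360,230:390,::-1],(400,300),interpolation=3)
t=viewer.snapshot('top'); e=cv2.resize(t[150:222,200:296,::-1],(400,300),interpolation=3)
cv2.imwrite('pics/fin.png',np.vstack([np.hstack([w,c]),np.hstack([d,e])]))"
```

```text
[ 0.4505 -0.1813  0.1754] [[ 0.4909 -0.1691  0.018 ]
 [ 0.4925 -0.1881  0.018 ]
 [ 0.4221 -0.1948  0.018 ]
 [ 0.4204 -0.1747  0.018 ]]
```

View pics/fin.png

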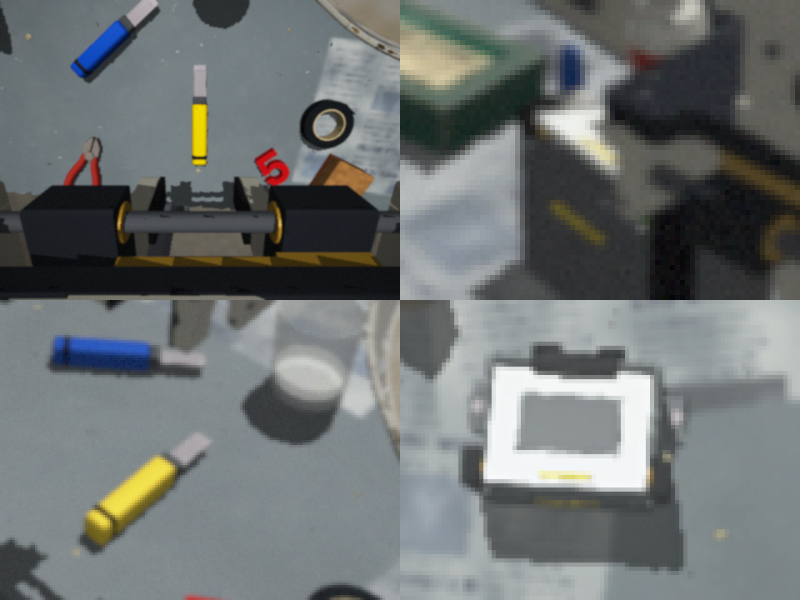

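The tool lies flat at (130,490), clear of everything. But the top view at (480,465) and (650,477) shows orange catches beside the cover, so I need to confirm it stayed up.

Run:
```python
from h import *
a=np.load('pics/top0.npy'); b=viewer.snapshot('top'); np.save('pics/top9.npy',b)
for n,im in(('old',a),('new',b)):
    g=im[150:215,205:275].astype(float).min(2)
    print(n,g[:,25].astype(int)[38:50].tolist(),g[:,45].astype(int)[38:50].tolist())
    for r in(36,40,42): print(r,g[r,8:20].astype(int).tolist(),g[r,48:62].astype(int).tolist())
KE=cam('top')
for L in(0,.015): print(proj(KE,[[.5807-L*.1,.1821,.075+L],[.5745-L*.1,.0887,.075+L]])-[205,150])
```

```text
old [232, 232, 231, 231, 232, 232, 192, 128, 112, 90, 64, 79] [203, 232, 231, 231, 231, 231, 232, 226, 158, 112, 90, 62]
36 [148, 117, 79, 66, 66, 66, 61, 89, 211, 234, 232, 231] [225, 232, 231, 231, 232, 233, 164, 115, 89, 73, 92, 87, 77, 108]
40 [158, 114, 70, 63, 63, 64, 45, 74, 205, 234, 232, 231] [231, 231, 231, 231, 233, 220, 140, 67, 65, 63, 62, 61, 106, 124]
42 [151, 107, 67, 63, 63, 60, 53, 90, 208, 234, 233, 232] [230, 230, 230, 232, 232, 162, 66, 55, 66, 63, 61, 63, 107, 124]
new [243, 243, 243, 243, 244, 230, 153, 81, 73, 70, 67, 87] [244, 244, 243, 243, 243, 244, 246, 190, 90, 72, 69, 66]
36 [156, 124, 85, 70, 71, 69, 78, 160, 235, 244, 243, 243] [236, 244, 243, 243, 244, 246, 178, 119, 94, 78, 99, 94, 83, 115]
40 [167, 121, 75, 69, 68, 65, 90, 232, 245, 244, 243, 243] [243, 243, 243, 243, 244, 246, 180, 78, 70, 68, 66, 66, 113, 130]
42 [159, 114, 72, 67, 67, 61, 95, 227, 248, 247, 246, 246] [243, 243, 243, 243, 244, 238, 154, 71, 71, 67, 67, 68, 113, 131]
[[16.8659 44.3146]
 [55.0303 46.6916]]
[[16.2245 44.447 ]
 [54.9624 46.8602]]
```

The cover is raised. Its front edge is about 1 px wider than at the start, its shading has changed, and it now shadows the front rim. That fits a hold of about 15 mm, so I'll hand in.

```bash
python3 -c "
from plant import workorder
print(workorder.close_job())"
```

```text
the job is handed in; nothing more can be done
None
```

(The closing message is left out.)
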